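Clamp a printing block in the carving jig

ROBOT

A 6-joint arm with a two-finger parallel gripper is mounted at the origin on the work surface. World frame = base frame: x ahead of the robot, y to its left, z up, the work surface at z = 0. Lengths are in mm, angles in degrees, forces in N, time in s.
With the tool pointing down it reaches from about 350 to 850 mm from the base axis. Payload 8.1 kg.
Tool frame: the origin (TCP) lies between the finger pads; the fingertips stand 22 mm ahead of it and the grasp point (between the pads) lies 3 mm ahead of it; z points along the fingers, y is the line along which they close (so a half turn about z gives the same grasp; the last joint's range is limited). The gripper opens to 85 mm and grips with 20 to 120 N. Pads are 22 mm wide; open, the fingers measure 114 mm over their backs; the gripper's body (76 mm by 85 mm) begins 54 mm behind the grasp point. The pads swing forward as they close: fully open they stand 13 mm farther back than shut.
Start: joints at [72.342, 7.471, 85.268, -0, 87.261, -4.893], TCP at [132.554, 585.179, 253.292] pointing down, gripper open.
Joint ranges: [-169.43, 169.43], [-51.17, 129.36], [1.28, 143.12], [-76.62, 256.62], [0, 156.53], [-152.29, 152.29]. Speed limits (degrees/s): [136.94, 136.94, 159.86, 180, 180, 180].

INTERFACE

Orientations are given as [roll, pitch, yaw] about the fixed x, y, z axes, in that order (R = Rz(yaw) Ry(pitch) Rx(roll)).
In Python, from bench import sense, snapshot, calibration, hand_in gives the robot as it stands.
- The arm moves only by the shell command python3 -m crank 'ROWS' [FORCE]. ROWS is JSON, a list of rows, each a list of 5 numbers: the shift along the tool's x, y, z in cm, then the turn about the tool's z in rad, then the finger opening in cm, from 0 to 8.54. A call has 1 to 20 rows; each row is the pose to reach, as a shift and turn from the pose commanded when the call began, along the tool's axes at that moment; what a row does not reach only later rows make up. A row lasts 1/10 s, in which the tool goes at most 50 mm and 8.59 degrees, less where a joint would pass 70% of its speed; a pose out of reach is approached as far as the arm can. A call with a gripper value outside its range is refused whole. The fingers move at their own pace and stop on an object; FORCE is the grip in N (left out, the last holds). Time passes only in rows, so rows that repeat a pose let the fingers close. It gives the time, the measured TCP pose, the force, the opening and the grip force at its end, in the units of the state.
- sense(): the state, without advancing time (a new reading comes with each control period).
- snapshot(name): name is "scene" or "top"; returns (picture, depth): 420x560x3 uint8, red, green, blue; 420x560 float32, mm along the optical axis (not along the pixel's ray), 0 where there is no reading.
- calibration(name): a dict with "fovy" (degrees; the focal length in pixels is half the picture's height over the tangent of half this angle, whatever the lens; pixels are square), "cx", "cy" (the principal point, pixels), "rvec" (rotation vector, rad) and "tvec" (3), from world to camera coordinates, as OpenCV has them. Camera axes: x right, y down, z forward; pixel columns grow to the right and rows downward; lengths in mm; the calibration is good to about 2 mm. A picture is of the moment at which its call begins. calibration takes no time and is no camera call.
- hand_in(): hands the job in; it is judged then, once.
The state is a dict: "time": time; "joint_pos": joint angles; "qd": joint speeds; "joint_efforts": joint torques, N m; "tool_pos": TCP position; "tcp_rot": TCP orientation; "ft_force": force on the tool from outside, world axes, zero at the start; "wrist_torque": the same for the moment, N m; "finger_gap": finger opening in mm; "grip_force": force on a finger pad.
Only numpy, scipy, OpenCV 4.12 (cv2) and the standard library are available. Lean on these libraries where they do the work, as an engineer would, in place of code of your own. Each camera call takes 0.05 s, during which the arm holds its last target. There are 200 camera calls.

TASK

Lay the rectangular wooden printing block, carving up and lengthwise, on the raised bed of the carving jig between the rubber jaw pad and the end stop, and let go of it. Then turn the wing knob clockwise, going along with the carriage as it moves away, until the jaw has pushed the block right up to the end stop and grips it with about 14 N: firm but gentle, never over 25 N. Move the carriage only by its knob, and do not disturb the other things on the table.

Things in the scene. Friction and masses are not known exactly. Their poses are not given: they have to be found in the camera images.
- block_center (a point): loose printing block of brown wood, 64 (x) x 40 (y) x 32 (z) mm, 50 to 80 g, darker carved leaf on its top; the point is its centre, half-way up. x along its length, z up. It starts flat on the table left or right of the jig. Not to be confused with the round turned stamp, which stays where it is
- jig: fixed clamping jig: plywood base 250 x 110 x 10 mm with an aluminium bed rail, 36 mm wide, along its middle, whose flat top is 26 mm above the table. Origin: centre of the base's underside. +x runs along the rail from the carriage to the end stop (the direction in which the carriage travels when closing), z up
- bed (a point): point on the top of the bed rail, on its centre line, between jaw and end stop; axes as the jig's
- fence: fixed end stop of aluminium on the far end of the rail, 18 (x) x 60 (y) x 34 (z) mm, its position along the rail differs every time. Origin: on the bed's top, in the plane of the flat face that meets the block; axes as the jig's (the face looks to -x)
- fence_face (a point): centre of the end stop's flat face, 16 mm above the bed's top
- carriage: grey sliding carriage on the rail, 70 (x) x 52 (y) x 35 (z) mm, its top 62 mm above the table; carries the jaw on its +x face and the wing knob on top. Origin on the bed's top under the knob's axis; axes as the jig's. It travels to +x by 10 mm per radian that the knob turns clockwise (45 mm in all). Self-locking: it stays where the knob leaves it; less than 40 N cannot push it along
- jaw_mount (a point): centre of the carriage's +x face, 16 mm above the bed. The rubber pad's face (34 wide, 24 mm high) stands 9 to 17 mm ahead (+x) of it: the steel jaw holding the pad is set differently each time and this is not measured, so contact must be felt or seen. The pad is springy, 1 mm for each 5 N, 8 mm at most. At the start the pad is 8 to 24 mm too far from the end stop to touch the block
- knob (a joint): angle of the wing knob (rad), 0 at its start, growing clockwise seen from above, to 4.5 at most. Its friction is about 0.4 N m either way, and each newton with which the jaw presses the block on the end stop adds 0.01 N m against clockwise turning. A tool at rest after a quick turn may read any torque within the friction; slow equal steps give a steady reading that then rises with the load
- knob_grip (a point): point on the vertical axis of the black wing knob, on its wing, 92 mm above the table. The wing is an upright bar 46 (x) x 14 (y) x 36 (z) mm, its top 14 mm above the point and its underside 22 mm below it (8 mm above the carriage's top), gripped across its 14 mm (y); it starts in line with the jig's rail. A 17 mm stem joins it to the carriage. x and y turn with the knob; the point travels with the carriage

How it is judged:
By the outcome, as a careful person would: the job done as asked, in the order asked, and still so for the second after the job is handed in, with the robot touching nothing.
It also fails if it takes over 72 s, if anything falls off the work surface, if the arm or the gripper's body presses on something with over 40 N, if the wrist force passes 120 N, or if a joint passes its speed limit or range.

## Working session

There is one attempt and no reset: what is moved stays moved. The work goes in short steps, Python scripts to look and compute and a shell command to move; the robot and the scene stay as the last step left them, time stands still between calls to the robot, and variables do not carry over. Pictures are saved under pics/ and viewed, at most 10 in all, crops included, and the job is handed in when it is done.

```bash
mkdir -p pics; ls; python3 - <<'E'
from bench import *
import cv2,numpy as np
s=sense();print(s)
for n in("scene","top"):
    p,d=snapshot(n);np.savez(f"pics/{n}0.npz",p=p,d=d);cv2.imwrite(f"pics/{n}0.png",p[:,:,::-1]);print(n,calibration(n),(d>0).mean())
E
```

```text
pics
{'time': 0.0, 'joint_pos': array([ 7.23399786e+01,  7.51556389e+00,  8.53289120e+01,  9.91686609e-04,
        8.72602045e+01, -4.89102961e+00]), 'qd': array([-0.00182522, -0.08953964,  0.05220672, -0.03034298,  0.16544392,
       -0.01681105]), 'joint_efforts': array([ 2.15321570e-04, -5.69432080e+01, -5.00533891e+01, -3.00069132e-04,
        1.53812411e-02, -4.39016776e-05]), 'tool_pos': array([132.41260979, 584.69656253, 252.24314723]), 'tcp_rot': array([-1.79895785e+02, -9.91200935e-03,  1.67230951e+02]), 'ft_force': array([-0.63559446,  0.20509658, -0.8850232 ]), 'wrist_torque': array([ 0.02700719,  0.01137285, -0.01360204]), 'grip_force': 0.0, 'finger_gap': 85.23084633666721}
scene {'fovy': 55.93564045290404, 'cx': 283.7146060283946, 'cy': 210.38172533287093, 'rvec': array([ 0.80893868,  2.55915222, -1.09831034]), 'tvec': array([ 436.07639383, -184.7475579 , 1037.03614137])} 0.9962329931972789
top {'fovy': 43.09951236711991, 'cx': 286.7398652196283, 'cy': 206.07010690167613, 'rvec': array([ 2.16727298, -2.19991363,  0.09392915]), 'tvec': array([   2.64225866,  572.28034126, 1116.70261449])} 0.9961224489795918
```

View pics/scene0.png

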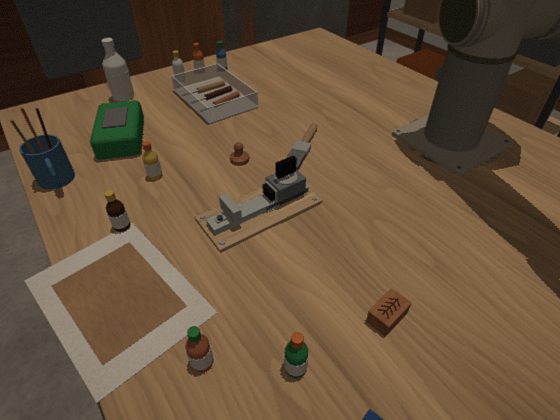

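View pics/top0.png

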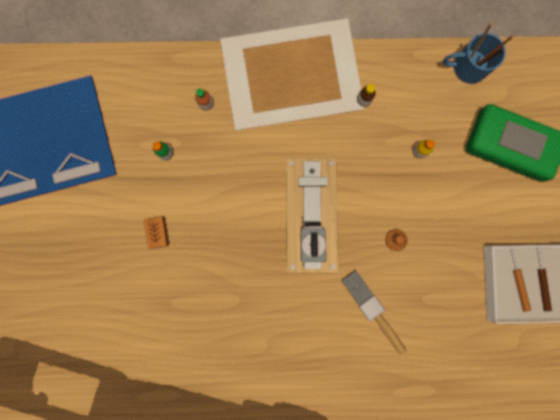

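The scene view shows the block at about (388,311), the jig at (260,205) and the round stamp at (239,155). The top view shows the block at (156,233), with the jig from (287,160) to (338,272): fence at (313,182), knob at (314,244). A spatula lies just behind the jig, near (365,295).

```bash
cat > h.py <<'E'
from bench import *
import cv2,numpy as np
def cam(n):
    c=calibration(n);R=cv2.Rodrigues(c["rvec"])[0];f=210/np.tan(np.radians(c["fovy"]/2));return c,R,f
def cloud(n,d):
    c,R,f=cam(n);v,u=np.mgrid[:420,:560]
    P=np.stack([(u-c["cx"])/f*d,(v-c["cy"])/f*d,d],-1)
    return (P-c["tvec"])@R      # world
def ray(n,uv,z):
    c,R,f=cam(n);uv=np.atleast_2d(np.float64(uv));D=np.c_[(uv[:,0]-c["cx"])/f,(uv[:,1]-c["cy"])/f,np.ones(len(uv))]@R
    o=-R.T@c["tvec"];return o+D*((z-o[2])/D[:,2])[:,None]
def rect(n,m,z):
    """largest blob of mask -> min area rectangle on plane z"""
    k,l,s,_=cv2.connectedComponentsWithStats(m.astype(np.uint8));i=1+np.argmax(s[1:,4]);
    v,u=np.nonzero(l==i);X=ray(n,np.c_[u,v],z)[:,:2]
    r=cv2.minAreaRect(X.astype(np.float32));return np.round(r[0],1),np.round(r[1],1),round(r[2],1),len(u),np.round(X.mean(0),1)
E
python3 - <<'E'
from h import *
z=np.load("pics/top0.npz");p,d=z["p"],z["d"];W=cloud("top",d);h=W[...,2]
def box(u0,v0,u1,v1):
    m=np.zeros(h.shape,bool);m[v0:v1,u0:u1]=1;return m
print("table z",np.median(h[300:330,200:270]))
hsv=cv2.cvtColor(p,cv2.COLOR_RGB2HSV)
J=box(280,150,345,280)
print("block",rect("top",box(135,205,180,260)&(h>20),32), np.median(h[225:240,150:162]))
print("base",rect("top",J&(h>5),10))
print("rail+",rect("top",J&(h>18),26))
print("fence",rect("top",box(295,160,335,205)&(h>48),60))
print("carr",rect("top",box(295,215,335,280)&(h>52),62))
print("wing",rect("top",J&(h>85),106))
print("black px",rect("top",J&(p.max(-1)<45)&(h>85),106))
for n,(u,v) in dict(r=(312,170),f=(313,182),b=(312,205),w=(314,244)).items(): print(n,W[v,u].round(1))
print("col heights", [(v,int(h[v,312]),int(h[v,318])) for v in range(156,276,3)])
cv2.imwrite("pics/t0crop.png",cv2.resize(p[150:280,270:360,::-1],None,fx=4.5,fy=4.5,interpolation=cv2.INTER_CUBIC))
E
```

```text
table z -0.7178515483253382
block (array([519.6, 273.8]), array([64.2, 42.1]), 8.4, 602, array([519.5, 273.9])) 31.17053269369385
base (array([553.4, -58. ]), array([112.2, 249.4]), 89.5, 5772, array([553.1, -58.9]))
rail+ (array([553. , -59.4]), array([ 60.1, 230.9]), 88.8, 2257, array([547.7, -59.4]))
fence (array([619.8, -59. ]), array([58.4, 18.9]), 89.2, 276, array([620.2, -59. ]))
carr (array([494.2, -59.6]), array([51.5, 82.2]), 89.0, 945, array([491.3, -58.5]))
wing (array([487.7, -59. ]), array([13.8, 43.4]), 88.9, 162, array([487.8, -58.1]))
black px (array([502.5, -58.3]), array([ 4. , 13.8]), 88.9, 13, array([504.2, -57.9]))
r [647.5 -60.8  35.6]
f [618.7 -61.1  60.1]
b [573.2 -59.7  29.2]
w [489.7 -58.1 105.4]
col heights [(156, 0, 1), (159, 8, 8), (162, 26, 24), (165, 23, 26), (168, 28, 23), (171, 33, 29), (174, 30, 29), (177, 58, 60), (180, 60, 58), (183, 61, 58), (186, 48, 48), (189, 29, 26), (192, 20, 25), (195, 27, 26), (198, 25, 28), (201, 24, 28), (204, 22, 25), (207, 26, 23), (210, 24, 21), (213, 27, 23), (216, 24, 24), (219, 26, 22), (222, 53, 53), (225, 56, 53), (228, 57, 56), (231, 60, 63), (234, 104, 61), (237, 105, 1158), (240, 103, 63), (243, 104, 62), (246, 105, 64), (249, 105, 63), (252, 104, 67), (255, 107, 63), (258, 61, 62), (261, 62, 60), (264, 22, 24), (267, 26, 25), (270, 11, 11), (273, -3, 0)]
```

View pics/t0crop.png

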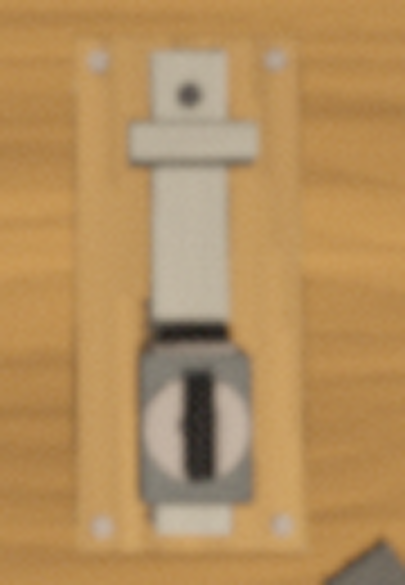

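The crop shows the fence face at row 162, the pad's front at row 322 and the wing at (199,427). Next I'll work out the geometry and the first move.

```bash
cat >> h.py <<'E'
def go(x,y,z,ya=None,ref=None):
    """shift (cm, tool axes) and turn (rad) from ref/measured pose to TCP target; ya = wanted world angle of tool y"""
    s=sense();p=np.array(s["tool_pos"]) if ref is None else np.array(ref[:3])
    from scipy.spatial.transform import Rotation as Q
    R=Q.from_euler("xyz",s["tcp_rot"],degrees=True).as_matrix()
    t=R.T@(np.array([x,y,z])-p)/10
    a=np.degrees(np.arctan2(R[1,1],R[0,1]));w=0 if ya is None else -np.radians(ya-a)
    return t.round(3),round(float(w),4)
E
python3 - <<'E'
from h import *
print("pad front at z54,bed z38",ray("top",[[270+190/4.5,150+322/4.5]],54),"fence face bed",ray("top",[[270+190/4.5,150+165/4.5]],26),ray("top",[[270+190/4.5,150+160/4.5]],60))
print(ray("top",[[270+195/4.5,150+345/4.5],[270+195/4.5,150+503/4.5]],62))
print(go(519.6,273.8,120,98.4,[132.554,585.179,253.292]))
E
```

```text
pad front at z54,bed z38 [[536.67891868 -58.20537906  54.        ]] fence face bed [[612.92552823 -61.14890731  26.        ]] [[611.30546423 -59.3025989   60.        ]]
[[525.69225764 -59.86307628  62.        ]
 [453.63332224 -58.48222619  62.        ]]
(array([-44.629, -21.795,  13.362]), -0.3694)
```

```bash
python3 -m crank '[[-4.5,-2.2,1.3,-0.037,8.5],[-9,-4.4,2.6,-0.074,8.5],[-13.5,-6.6,3.9,-0.111,8.5],[-18,-8.8,5.2,-0.148,8.5],[-22.5,-11,6.5,-0.185,8.5],[-27,-13.2,7.8,-0.222,8.5],[-31.5,-15.4,9.1,-0.259,8.5],[-36,-17.6,10.4,-0.296,8.5],[-40.5,-19.8,11.7,-0.333,8.5],[-44.63,-21.8,13.36,-0.369,8.5],[-44.63,-21.8,13.36,-0.369,8.5],[-44.63,-21.8,13.36,-0.369,8.5],[-44.63,-21.8,13.36,-0.369,8.5]]' 40
python3 -c "
from h import *
s=sense();print(s['joint_pos'],s['tool_pos'],s['tcp_rot'])
p,d=snapshot('scene');cv2.imwrite('pics/s1.png',cv2.resize(p[150:400,250:530,::-1],None,fx=2,fy=2))
print(go(519.6,273.8,27,98.4))"
```

```text
time: 1.4
tool_pos: [519.0, 274.3, 119.4]
tcp_rot: [180.0, -0.1, -171.7]
ft_force: [-0.4, 0.6, 0.1]
finger_gap: 85.0
grip_force: 0.0
[ 2.28346471e+01  1.13490369e+01  9.53199075e+01  3.43997016e-02
  7.33949576e+01 -7.55030588e+01] [518.95511541 274.28583457 119.4336737 ] [ 1.79984092e+02 -7.01194689e-02 -1.71672133e+02]
(array([-0.061, -0.123,  9.291]), -0.0)
```

View pics/s1.png

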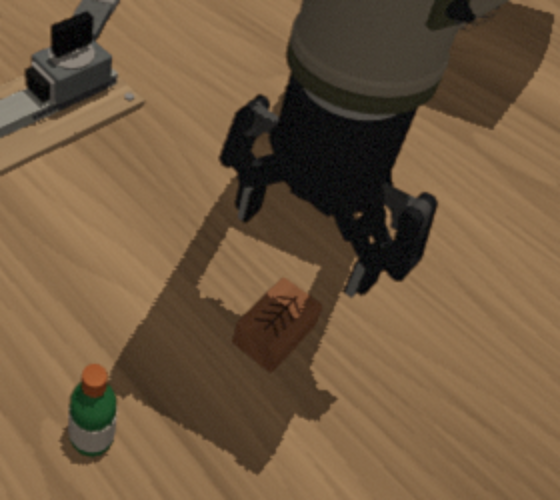

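The open fingers, at about (245,215) and (360,290) in the crop, straddle the block at (278,320) squarely. Descending to grip.

```bash
python3 -m crank '[[-0.06,-0.12,3,0,8.5],[-0.06,-0.12,5.5,0,8.5],[-0.06,-0.12,7.5,0,8.5],[-0.06,-0.12,8.6,0,8.5],[-0.06,-0.12,9.2,0,8.5],[-0.06,-0.12,9.2,0,8.5],[-0.06,-0.12,9.2,0,6],[-0.06,-0.12,9.2,0,5],[-0.06,-0.12,9.2,0,4],[-0.06,-0.12,9.2,0,3],[-0.06,-0.12,9.2,0,3],[-0.06,-0.12,9.2,0,3],[-0.06,-0.12,9.2,0,3],[-0.06,-0.12,9.2,0,3]]' 40
python3 -c "
from h import *
s=sense();print(s['tool_pos'],s['tcp_rot'])
print(go(577,-59.3,130,89),go(577,-59.3,55,89))"
```

```text
time: 2.85
tool_pos: [521.3, 273.2, 28.8]
tcp_rot: [180.0, 0.1, -171.6]
ft_force: [-0.9, 0.5, 6.2]
finger_gap: 39.3
grip_force: 41.7
[521.2661215  273.17201757  28.82004403] [ 1.79971173e+02  1.00887903e-01 -1.71631012e+02]
(array([ -0.693, -33.699, -10.134]), 0.1635) (array([ -0.68 , -33.703,  -2.634]), 0.1635)
```

```bash
python3 -m crank '[[0,0,-2,0,3],[0,0,-5,0,3],[0,-2,-8,0.01,3],[-0.05,-5.5,-10,0.03,3],[-0.1,-10,-10,0.05,3],[-0.2,-14.5,-10,0.07,3],[-0.3,-19,-10,0.09,3],[-0.4,-23.5,-10,0.11,3],[-0.5,-28,-10,0.135,3],[-0.6,-31.5,-10,0.15,3],[-0.69,-33.7,-10,0.1635,3],[-0.69,-33.7,-10,0.1635,3],[-0.69,-33.7,-10,0.1635,3],[-0.69,-33.7,-10,0.1635,3]]'
cat > look.py <<'E'
from h import *
import sys
k=sys.argv[1];s=sense();print(s['tool_pos'].round(1),s['tcp_rot'].round(2),s['joint_pos'].round(1))
p,d=snapshot('scene');np.savez(f'pics/{k}.npz',p=p,d=d)
cv2.imwrite(f'pics/{k}.png',cv2.resize(p[110:250,180:345,::-1],None,fx=4,fy=4,interpolation=cv2.INTER_CUBIC))
E
python3 look.py s2
```

```text
time: 4.25
tool_pos: [576.0, -58.6, 127.4]
tcp_rot: [180.0, -0.0, 179.1]
ft_force: [0.2, 0.1, -1.0]
finger_gap: 39.4
grip_force: 41.0
[576.  -58.6 127.4] [ 1.7997e+02 -4.0000e-02  1.7906e+02] [ -10.9    9.7   96.3    0.    74.  -100. ]
```

View pics/s2.png

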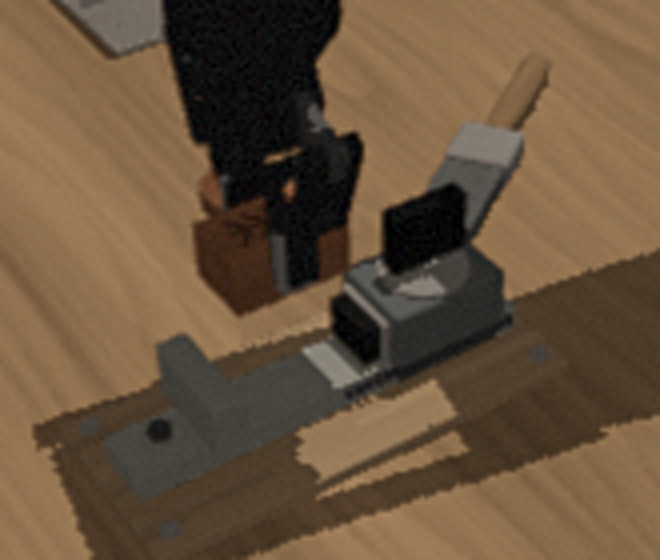

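```bash
python3 - <<'E'
from h import *
q=lambda u,v:[180+(u+.5)/4-.5,110+(v+.5)/4-.5]
print("block bottom +x+y, -x+y",ray("scene",[q(240,312),q(348,262)],98.6).round(1))
print("block top +x+y",ray("scene",[q(238,262),q(196,222)],130.6).round(1))
print("fence -x+y bottom",ray("scene",[q(243,422)],26).round(1), "fence top +x ends",ray("scene",[q(203,375),q(158,345)],60).round(1))
print("pad face right/left top",ray("scene",[q(380,332),q(334,294)],54).round(1))
print("carriage +x+y top, bottom",ray("scene",[q(388,310)],62).round(1),ray("scene",[q(388,368)],26).round(1))
print(go(577,-59.3,56,89),go(577,-59.3,54,89))
E
```

```text
block bottom +x+y, -x+y [[604.  -43.8  98.6]
 [541.8 -46.2  98.6]]
block top +x+y [[604.2 -40.6 130.6]
 [605.1 -77.8 130.6]]
fence -x+y bottom [[606.8 -46.6  26. ]] fence top +x ends [[621.8 -54.4  60. ]
 [629.2 -86.3  60. ]]
pad face right/left top [[529.8 -37.3  54. ]
 [532.4 -75.9  54. ]]
carriage +x+y top, bottom [[522.  -41.3  62. ]] [[524.6 -38.2  26. ]]
(array([-0.099, -0.088,  7.148]), 0.0015) (array([-0.099, -0.088,  7.348]), 0.0015)
```

The crop shows the block held level, carving up, its bottom corners at (240,312) and (348,262), already aligned over the gap. Lowering.

```bash
python3 -m crank '[[-0.05,-0.05,2,0,3],[-0.05,-0.05,4,0,3],[-0.05,-0.05,5.5,0,3],[-0.05,-0.05,6.5,0,3],[-0.05,-0.05,6.9,0,3],[-0.05,-0.05,7.1,0,3],[-0.05,-0.05,7.1,0,3],[-0.05,-0.05,7.1,0,3]]'
python3 -c "from h import *
s=sense();print(s['tool_pos'],s['ft_force'])"
```

```text
time: 5.1
tool_pos: [577.5, -60.2, 57.6]
tcp_rot: [-180.0, 0.1, 179.0]
ft_force: [-0.6, 0.8, -1.1]
finger_gap: 39.3
grip_force: 41.0
[577.4972824  -60.21946132  57.59608243] [-0.61707333  0.75076295 -1.05053655]
```

```bash
python3 -m crank '[[0.1,0.08,0.1,0,3],[0.1,0.08,0.2,0,3],[0.1,0.08,0.3,0,3],[0.1,0.08,0.3,0,3],[0.1,0.08,0.3,0,3]]'
```

```text
time: 5.6
tool_pos: [576.2, -59.3, 54.8]
tcp_rot: [-180.0, 0.0, 179.0]
ft_force: [-4.3, -0.2, 8.0]
finger_gap: 39.2
grip_force: 41.9
```

```bash
python3 -m crank '[[0,0,-0.05,0,4.2],[0,0,-0.05,0,5.5],[0,0,-0.05,0,7],[0,0,-0.05,0,8.5],[0,0,-0.05,0,8.5],[0,0,-0.05,0,8.5],[0,0,-2,0,8.5],[0,0,-5,0,8.5],[0,0,-9,0,8.5],[0,0,-13,0,8.5],[0,0,-13,0,8.5],[0,0,-13,0,8.5]]'
python3 look.py s3
python3 - <<'E'
from h import *
print(go(488,-59,150,89),go(488,-59,95,89))
E
```

```text
time: 6.8
tool_pos: [576.9, -59.4, 185.3]
tcp_rot: [-180.0, 0.2, 179.0]
ft_force: [-1.6, -0.3, -1.6]
finger_gap: 84.9
grip_force: 0.0
[576.9 -59.4 185.3] [-179.97    0.19  179.01] [ -10.9    6.6   93.4   -0.    79.8 -100. ]
(array([ 8.776, -0.133,  3.348]), 0.0002) (array([ 8.777, -0.133,  8.848]), 0.0002)
```

View pics/s3.png

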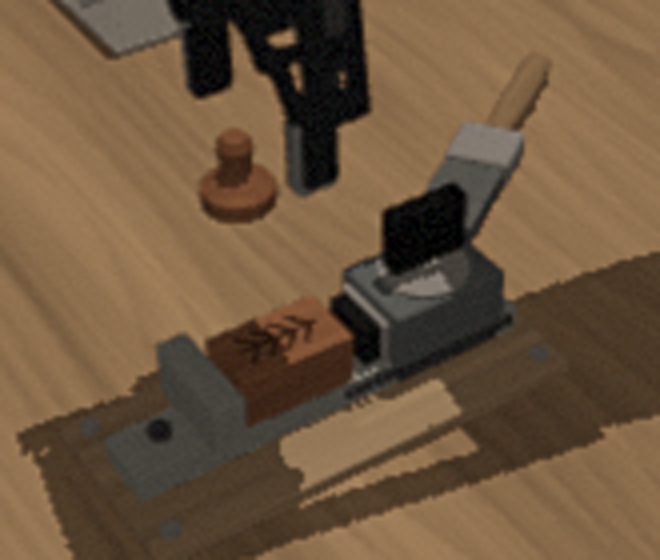

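The crop shows the block flat on the bed, carving up, between the fence (200,390) and the pad (358,330), released. Now to the knob.

```bash
python3 -m crank '[[3,0,1,0,8.5],[6,-0.1,2,0,8.5],[8.78,-0.13,3,0,8.5],[8.78,-0.13,5,0,8.5],[8.78,-0.13,7,0,8.5],[8.78,-0.13,8.4,0,8.5],[8.78,-0.13,8.9,0,8.5],[8.78,-0.13,8.9,0,8.5],[8.78,-0.13,8.9,0,6],[8.78,-0.13,8.9,0,4],[8.78,-0.13,8.9,0,2.5],[8.78,-0.13,8.9,0,2.0],[8.78,-0.13,8.9,0,2.0],[8.78,-0.13,8.9,0,2.0],[8.78,-0.13,8.9,0,2.0]]' 40
python3 look.py s4
```

```text
time: 8.35
tool_pos: [488.1, -59.0, 94.8]
tcp_rot: [-180.0, 0.0, 179.0]
ft_force: [0.0, -0.2, -0.6]
finger_gap: 19.6
grip_force: 0.0
[488.1 -59.   94.8] [-1.8000e+02  1.0000e-02  1.7901e+02] [ -12.9   -1.4  111.7    0.    69.7 -101.9]
```

View pics/s4.png

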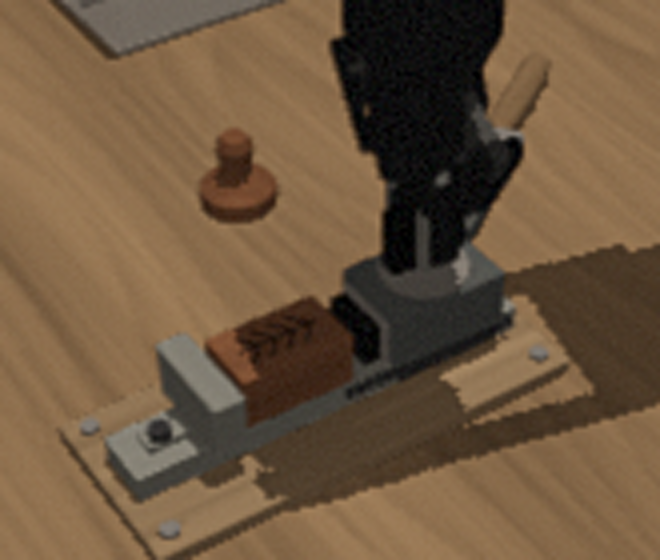

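The crop shows the fingers astride the wing, with clear space above the carriage. Closing firmly, then the first turn.

```bash
python3 -m crank '[[0,0,0,0,1.5],[0,0,0,0,1],[0,0,0,0,0.6],[0,0,0,0,0.6],[0,0,0,0,0.6],[0,0,0,0,0.6]]' 110
python3 -c "from h import *
s=sense();print(s['tool_pos'],s['ft_force'],s['wrist_torque'])"
python3 -m crank '[[-0.05,0,0,0.05,0.6],[-0.1,0,0,0.1,0.6],[-0.15,0,0,0.15,0.6],[-0.2,0,0,0.2,0.6],[-0.25,0,0,0.25,0.6],[-0.3,0,0,0.3,0.6],[-0.35,0,0,0.35,0.6],[-0.4,0,0,0.4,0.6],[-0.45,0,0,0.45,0.6],[-0.5,0,0,0.5,0.6]]'
cat > t.py <<'E'
from h import *
s=sense();print(s['time'],s['tool_pos'].round(2),s['tcp_rot'].round(2),"F",s['ft_force'].round(2),"T",s['wrist_torque'].round(3),"j6",round(s['joint_pos'][5],1),"eff6",round(s['joint_efforts'][5],3),"gap",round(s['finger_gap'],1))
th=np.radians(179.01-s['tcp_rot'][2]%360);print("theta",round(th,4),"dir per rad cm",round(-np.cos(th),3),round(np.sin(th),3))
E
python3 t.py
```

```text
time: 9.0
tool_pos: [488.1, -57.8, 95.0]
tcp_rot: [179.9, -0.0, 179.1]
ft_force: [-1.8, 7.6, 3.9]
finger_gap: 12.6
grip_force: 107.1
[488.06109314 -57.80301236  94.97426528] [-1.8365518   7.60967265  3.91547862] [1.04786834 0.28022424 0.26539508]
time: 10.0
tool_pos: [493.0, -58.0, 95.0]
tcp_rot: [179.9, -0.1, 150.3]
ft_force: [-2.0, 6.0, 4.2]
finger_gap: 12.9
grip_force: 107.1
10.0 [493.04 -57.99  95.01] [ 1.7992e+02 -6.0000e-02  1.5029e+02] F [-1.98  6.    4.18] T [0.924 0.4   0.374] j6 -73.0 eff6 -0.648 gap 12.9
theta 0.5012 dir per rad cm -0.877 0.48
```

```bash

python3 -m crank '[[-0.044,0.024,0,0.05,0.6],[-0.088,0.048,0,0.1,0.6]]' >/dev/null; python3 t.py
python3 -m crank '[[-0.041,0.028,0,0.05,0.6],[-0.082,0.056,0,0.1,0.6]]' >/dev/null; python3 t.py
python3 -m crank '[[-0.038,0.032,0,0.05,0.6],[-0.076,0.064,0,0.1,0.6]]' >/dev/null; python3 t.py
```

```text
10.2 [494.02 -58.02  95.01] [ 1.7993e+02 -7.0000e-02  1.4456e+02] F [-2.33  5.2   5.33] T [0.931 0.439 0.416] j6 -67.3 eff6 -0.649 gap 12.7
theta 0.6012 dir per rad cm -0.825 0.566
10.4 [494.99 -58.03  95.  ] [ 1.7994e+02 -8.0000e-02  1.3884e+02] F [-2.94  6.65  5.03] T [0.917 0.419 0.393] j6 -61.5 eff6 -0.648 gap 12.6
theta 0.7011 dir per rad cm -0.764 0.645
10.6 [495.95 -58.07  95.  ] [ 1.7995e+02 -8.0000e-02  1.3311e+02] F [-2.31  5.28  4.24] T [0.893 0.442 0.404] j6 -55.8 eff6 -0.647 gap 12.3
theta 0.8012 dir per rad cm -0.696 0.718
```

```bash

python3 -m crank '[[-0.035,0.036,0,0.05,0.6],[-0.07,0.072,0,0.1,0.6]]' >/dev/null; python3 t.py
python3 -m crank '[[-0.031,0.039,0,0.05,0.6],[-0.062,0.078,0,0.1,0.6]]' >/dev/null; python3 t.py
python3 -c "
from h import *
p,d=snapshot('top');cv2.imwrite('pics/t5.png',cv2.resize(p[150:280,270:360,::-1],None,fx=4.5,fy=4.5,interpolation=cv2.INTER_CUBIC))"
```

```text
10.8 [496.93 -58.1   95.  ] [ 1.7996e+02 -9.0000e-02  1.2738e+02] F [-2.14  6.76  5.71] T [0.9   0.449 0.405] j6 -50.0 eff6 -0.647 gap 12.5
theta 0.9012 dir per rad cm -0.621 0.784
11.0 [497.94 -58.11  95.02] [ 1.7997e+02 -9.0000e-02  1.2165e+02] F [-2.8   6.02  5.11] T [0.911 0.447 0.333] j6 -44.3 eff6 -0.649 gap 12.7
theta 1.0011 dir per rad cm -0.539 0.842
```

View pics/t5.png

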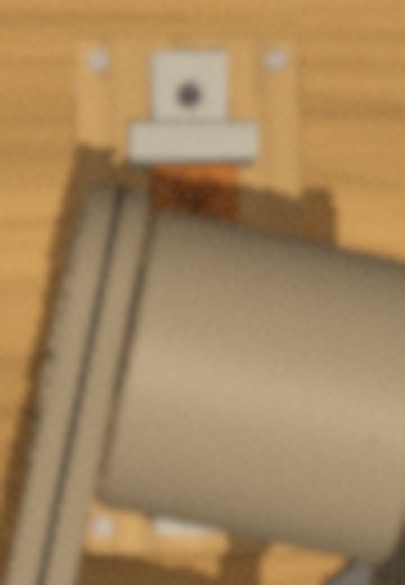

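The top crop shows the block at (195,190) touching or almost touching the fence face (row 163); the arm hides the pad. Going on, reading after each 0.1 rad.

```bash

python3 -m crank '[[-0.027,0.042,0,0.05,0.6],[-0.054,0.084,0,0.1,0.6]]' >/dev/null; python3 t.py
python3 -m crank '[[-0.023,0.045,0,0.05,0.6],[-0.045,0.089,0,0.1,0.6]]' >/dev/null; python3 t.py
```

```text
11.25 [498.9  -58.14  95.02] [ 1.7999e+02 -1.0000e-01  1.1592e+02] F [-3.17  5.86  5.37] T [0.915 0.547 0.401] j6 -38.5 eff6 -0.714 gap 12.4
theta 1.101 dir per rad cm -0.453 0.892
11.45 [499.86 -58.16  95.01] [-1.8000e+02 -1.0000e-01  1.1019e+02] F [-3.31  6.26  5.75] T [0.922 0.566 0.442] j6 -32.8 eff6 -0.641 gap 12.7
theta 1.2012 dir per rad cm -0.361 0.932
```

```bash

python3 -m crank '[[-0.018,0.047,0,0.05,0.6],[-0.036,0.093,0,0.1,0.6]]' >/dev/null; python3 t.py
python3 -m crank '[[-0.014,0.048,0,0.05,0.6]]' >/dev/null; python3 t.py
```

```text
11.65 [500.82 -58.17  95.02] [-1.7998e+02 -1.0000e-01  1.0446e+02] F [-2.89  6.24  6.13] T [0.975 0.583 0.489] j6 -27.0 eff6 -0.593 gap 12.6
theta 1.3011 dir per rad cm -0.266 0.964
11.75 [501.29 -58.17  95.  ] [-1.7997e+02 -1.0000e-01  1.0160e+02] F [-3.84  5.78  5.89] T [0.978 0.656 0.445] j6 -24.1 eff6 -0.57 gap 12.2
theta 1.351 dir per rad cm -0.218 0.976
```

```bash
python3 look.py s6; python3 -c "
import numpy as np,cv2
p=np.load('pics/s6.npz')['p'];cv2.imwrite('pics/s6.png',cv2.resize(p[175:225,220:300,::-1],None,fx=9,fy=9,interpolation=cv2.INTER_CUBIC))"
```

```text
[501.3 -58.2  95. ] [-1.7997e+02 -1.0000e-01  1.0160e+02] [-1.250e+01  7.000e-01  1.096e+02  1.000e-01  6.980e+01 -2.410e+01]
```

View pics/s6.png

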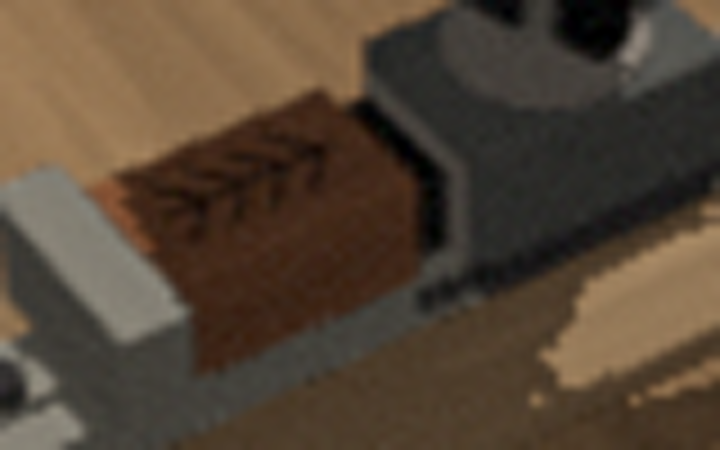

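The crop shows the pad (430,200) bearing on the block and the block's far end flush against the fence (190,340). The joint-6 effort has risen by 0.078 from its steady -0.648, at the expected 50 N/rad, so the load is about 8 N. Another 0.125 rad should give 14 N.

```bash

python3 -m crank '[[-0.011,0.049,0,0.05,0.6]]' >/dev/null; python3 t.py
python3 -m crank '[[-0.008,0.049,0,0.05,0.6]]' >/dev/null; python3 t.py
```

```text
11.9 [501.74 -58.17  95.  ] [-1.7997e+02 -1.0000e-01  9.8810e+01] F [-2.7   5.81  5.69] T [0.994 0.645 0.544] j6 -21.3 eff6 -1.066 gap 12.7
theta 1.3997 dir per rad cm -0.17 0.985
12.0 [502.24 -58.18  94.99] [-1.7996e+02 -1.0000e-01  9.5880e+01] F [-3.14  6.63  6.83] T [0.955 0.691 0.545] j6 -18.4 eff6 -0.588 gap 12.5
theta 1.4509 dir per rad cm -0.12 0.993
```

```bash

python3 -m crank '[[-0.003,0.025,0,0.025,0.6]]' >/dev/null; python3 t.py
for i in 1 2 3 4; do python3 -m crank '[[0,0,0,0,0.6]]' >/dev/null; python3 t.py; done
```

```text
12.1 [502.47 -58.2   94.98] [-1.7995e+02 -1.0000e-01  9.4450e+01] F [-3.16  6.04  6.66] T [0.911 0.69  0.516] j6 -16.9 eff6 0.421 gap 12.7
theta 1.4759 dir per rad cm -0.095 0.996
12.2 [502.48 -58.19  94.99] [-1.7996e+02 -1.0000e-01  9.4490e+01] F [-2.92  5.13  5.15] T [0.987 0.609 0.288] j6 -17.0 eff6 0.737 gap 12.7
theta 1.4751 dir per rad cm -0.096 0.995
12.3 [502.49 -58.2   95.  ] [-1.7996e+02 -1.0000e-01  9.4530e+01] F [-3.55  5.91  6.36] T [0.96  0.655 0.256] j6 -17.0 eff6 0.275 gap 12.9
theta 1.4744 dir per rad cm -0.096 0.995
12.4 [502.45 -58.16  94.97] [-1.7996e+02 -1.0000e-01  9.4540e+01] F [-2.77  6.99  6.94] T [0.952 0.602 0.236] j6 -17.0 eff6 0.241 gap 12.9
theta 1.4743 dir per rad cm -0.096 0.995
12.5 [502.49 -58.21  94.98] [-1.7996e+02 -1.0000e-01  9.4530e+01] F [-3.61  6.21  5.64] T [0.992 0.573 0.191] j6 -17.0 eff6 0.242 gap 12.6
theta 1.4744 dir per rad cm -0.096 0.995
```

The readings put the load at about 14–16 N (joint effort 14, wrist-torque average 16), so I'm letting go and lifting clear.

```bash

python3 -m crank '[[0,0,0,0,1.6],[0,0,0,0,2.5],[0,0,0,0,4],[0,0,0,0,4],[0,0,0,0,4],[0,0,-1.5,0,4],[0,0,-4,0,4],[0,0,-8,0,4],[0,0,-12,0,4],[4,0,-15,0,4],[4,0,-15,0,4]]'
python3 -c "
from h import *
p,d=snapshot('scene');cv2.imwrite('pics/s7.png',cv2.resize(p[110:250,180:345,::-1],None,fx=4,fy=4,interpolation=cv2.INTER_CUBIC))"
```

```text
time: 13.6
tool_pos: [502.2, -17.0, 251.9]
tcp_rot: [179.4, 0.0, 94.6]
ft_force: [-0.1, -0.5, 0.4]
finger_gap: 39.8
grip_force: 0.0
```

View pics/s7.png

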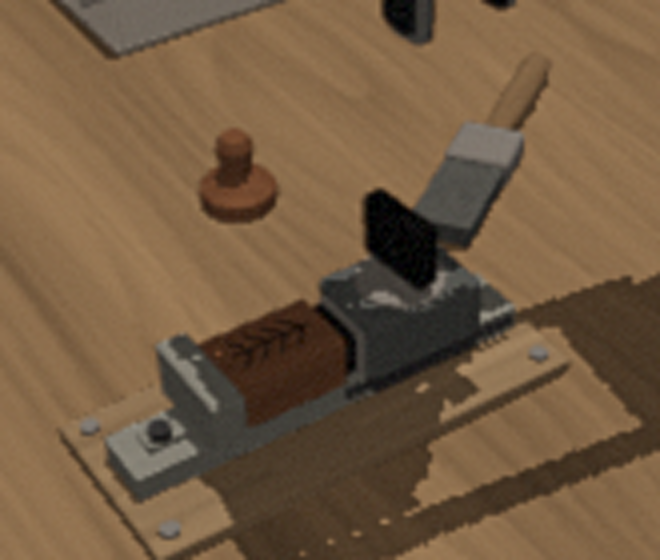

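The crop shows the block clamped between the pad (345,340) and the fence (210,390). The wing is turned across the rail at (400,240), the gripper is clear, and the stamp and spatula have not moved.

```bash
python3 -c "
from bench import *
print(hand_in())"
```

```text
the job is handed in; nothing more can be done
None
```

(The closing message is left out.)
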